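Index the dividing fixture and pin it

TASK

Set the dividing fixture on one of its index stations and lock it: turn its black wing knob, either way round, until you feel the hidden spring detent drop into a notch, stop there, then push the red-banded index pin fully home without ramming it, and let go. Leave the tools and parts lying around it where they are.

Things in the scene. Friction and masses are not known exactly. Their poses are not given: they have to be found in the camera images.
- indexer: Grey dividing fixture bolted to the bench: foot 250 mm along its x, 130 along y, 16 high; round housing 200 mm across, 60 mm high, with a flat steel cover. Origin on the bench under the spindle axis, z up along that axis. The index pin stands on its +y side, the screwed-in spring detent on its -y side. It does not move.
- spindle: What turns in the fixture, about the upright axis: aluminium turntable 110 mm across (top 74 mm above the bench), steel blank 92 mm across bolted on it (top 88 mm) and the black wing knob. Origin on the bench on the axis. Turns both ways without end stop against a steady drag of about 0.15 N m and stays where it is left. An index plate turns with it under the cover.
- wing (a point): Middle of the knob's wing, a black bar 56 mm long (along this x), 16 mm thick (along y), 28 mm high (112 to 140 mm above the bench), on the spindle axis 126 mm above the bench: grip it across the thickness. It stands on a neck 15 mm thick. Axes are the spindle's. The wing's direction says nothing about where the notches are.
- detent_cap (a point): Outer end of the steel spring detent, 28 mm thick, level, 37 mm up. Inside, its ball drops into any of 4 hidden notches, 90 degrees apart. First notch: 20 to 70 degrees off, either way round. Turning: torque sinks by 0.2 N m over the last 4 degrees before a notch's middle (knob runs ahead), there jumps to 0.25 above the steady drag, eases back over 4 degrees: the ball is then out again.
- pin_head (a point): Middle of the top of the index pin's steel mushroom head, 26 mm across, 72 mm from the spindle axis on the fixture's +y side; 100 mm above the bench when the pin is up, 88 mm when home. z up.
- pin (a joint): How far the index pin is pushed down, m: 0 up (12 mm of red stem shows between head and guide bush), 0.012 home (head on the bush). About 3 N of friction; it stays where left. It goes home only with a notch under it, that is, when the detent sits in a notch; its round tip draws the plate in from up to 3 degrees off. Else it stops dead after 2 mm.
- spare_blank: Spare steel blank, a ring 92 mm across, 14 mm thick with a 32 mm bore, lying on the bench beside the fixture. Bystander. Origin at the centre of its underside.
- punch: Centre punch, 11 mm thick, about 103 mm long, lying on the bench beside the fixture along its x. Bystander.
- hammer: Hammer, 290 mm long, lying on the bench. Bystander.
- try_square: Steel try square, lying flat on the bench, stock 100 mm, blade 160 mm. Bystander.
- file_flat: Flat file with green handle, about 300 mm long, lying on the bench. Bystander.
- hacksaw: Hacksaw, about 340 mm long, lying flat on the bench at the back. Bystander.

How it is judged:
By the outcome, as a careful person would: the job done as asked, in the order asked, and still so for the second after the job is handed in, with the robot touching nothing.
It also fails if it takes over 64 s, if anything falls off the work surface, if the arm or the gripper's body presses on something with over 40 N, if the wrist force passes 120 N, or if a joint passes its speed limit or range.

ROBOT

A 6-joint arm with a two-finger parallel gripper is mounted at the origin on the work surface. World frame = base frame: x ahead of the robot, y to its left, z up, the work surface at z = 0. Lengths are in m, angles in rad, forces in N, time in s.
With the tool pointing down it reaches from about 0.375 to 0.925 m from the base axis. Payload 5.7 kg.
Tool frame: the origin (TCP) lies on the front face of the gripper's body, between the roots of the fingers; the fingertips stand 80 mm ahead of it and the grasp point (between the pads) lies 61 mm ahead of it; x points along the fingers, y is the direction in which the jaws open and shut, and the axes are right-handed (so a half turn about x gives the same grasp; the last joint's range is limited). The gripper opens to 88 mm and grips with 3 to 60 N. Pads are 20 mm wide; open, the fingers measure 115 mm over their backs; the gripper's body (75 mm by 178 mm) begins 61 mm behind the grasp point.
Start: joints at [1.107, 0.359, 1.51, -0, 1.272, -0.115], TCP at [0.205, 0.564, 0.303] pointing down, gripper open.
Joint ranges: [-2.97, 2.97], [-1.01, 2.36], [0.21, 2.38], [-0.96, 4.11], [0.2, 2.71], [-2.98, 2.98]. Speed limits (rad/s): [2.39, 2.39, 3.14, 3.14, 3.14, 3.14].

INTERFACE

Orientations are given as a unit quaternion [w, x, y, z].
In Python, from workcell import env gives the robot as it stands. The module is installed in compiled form; this text tells all that it offers.
- The arm moves only by the shell command python3 -m crank 'ROWS' [FORCE]. ROWS is JSON, a list of rows, each a list of 7 numbers: the shift along the tool's x, y, z in cm, then the turn, a rotation vector about the tool's x, y, z in rad, then the closure in counts, from 0 (fully open) to 255 (shut). A call has exactly 10 rows; each row is the pose to reach, as a shift and turn from the pose measured when the call began, along the tool's axes at that moment; what a row does not reach only later rows make up. A row lasts 1/12 s, in which the tool goes at most 41.7 mm and 7.16 degrees, less where a joint would pass 70% of its speed; a pose out of reach is approached as far as the arm can. A call with a gripper value outside its range is refused whole. The fingers move at their own pace and stop on an object; FORCE is the grip in N (left out, the last holds). Time passes only in rows, so rows that repeat a pose let the fingers close, or fill a call up. It gives the time, the measured TCP pose, the force and the opening at its end, in the units of the state.
- env.read_state(): the state, without advancing time (a new reading comes with each control period).
- env.snapshot(name): name is "side" or "top"; returns a dict with "color" (384x512x3 uint8, blue, green, red), "fx", "fy", "cx", "cy" (pixels), "pose" (4x4, takes a point from camera to world coordinates). Camera axes: x right, y down, z forward; pixel columns grow to the right and rows downward; lengths in m; the calibration is good to about 2 mm. A picture is of the moment at which its call begins. There is no depth.
- env.hand_in(): hands the job in, once; it reports no verdict.
The state is a dict: "clock": time; "joints": joint angles; "qd": joint speeds; "effort": joint torques, N m; "tool_pos": TCP position; "eef_rot": TCP orientation; "force": force on the tool from outside, world axes, zero at the start; "torque": the same for the moment, N m; "width": finger opening in m.
Only numpy, scipy, OpenCV 4.12 (cv2) and the standard library are available. Lean on these libraries where they do the work, as an engineer would, in place of code of your own. Each camera call takes 0.05 s, during which the arm holds its last target.

## Working session

There is one attempt and no reset: what is moved stays moved. The work goes in short steps, Python scripts to look and compute and a shell command to move; the robot and the scene stay as the last step left them, time stands still between calls to the robot, and variables do not carry over. Pictures are saved under pics/ and viewed, and the job is handed in when it is done.

```bash
mkdir -p pics; ls
python3 - <<'E'
from workcell import env
import cv2,json
s=env.read_state()
for k,v in s.items(): print(k,v)
for n in("side","top"):
    d=env.snapshot(n); cv2.imwrite(f"pics/{n}0.png",d["color"]); print(n,d["fx"],d["fy"],d["cx"],d["cy"],d["pose"])
E
```

```text
pics
clock 0.0
joints [ 1.10688794e+00  3.59483060e-01  1.51142717e+00  1.04005286e-05
  1.27249256e+00 -1.15066682e-01]
qd [-0.00112984  0.00074382  0.00016417 -0.00010162  0.00085302 -0.00140858]
effort [-7.58352307e-04 -5.15368652e+01 -2.70725423e+01  6.75342511e-02
  3.46575910e-02 -3.21176344e-05]
tool_pos [0.20482646 0.56337747 0.30182453]
eef_rot [ 0.69619147  0.12209843  0.69656358 -0.12332312]
force [0.51351503 0.79306691 0.19458164]
torque [ 0.0008122  -0.01132361 -0.01617004]
width 0.08755403805337875
side 364.1620303637188 364.1620303637188 257.27707783572913 192.27110161537465 [[ 0.85747995 -0.38383585  0.34263418  0.24650245]
 [-0.51445527 -0.64995985  0.5593639  -0.65880501]
 [ 0.00799455 -0.65591328 -0.75479391  0.89264499]
 [ 0.          0.          0.          1.        ]]
top 366.56649639958925 366.56649639958925 256.2791231353645 188.78298674702415 [[ 0.01832458 -0.99847296  0.05211482  0.53989028]
 [-0.99904874 -0.02034824 -0.03856908 -0.05004406]
 [ 0.03957063 -0.05135849 -0.99789602  1.05626461]
 [ 0.          0.          0.          1.        ]]
```

View pics/side0.png

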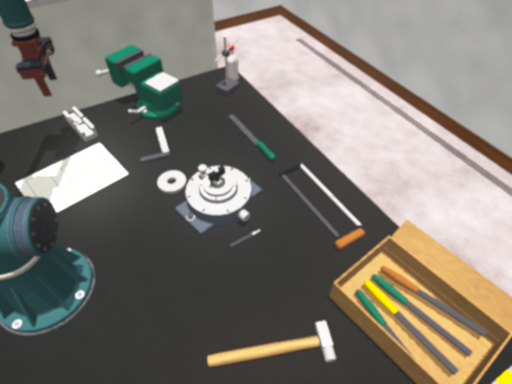

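View pics/top0.png

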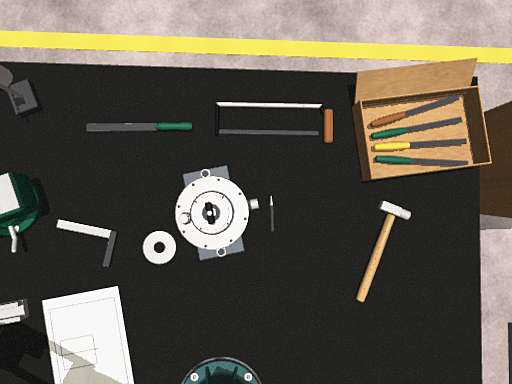

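Run:
```python
import cv2
t=cv2.imread("pics/top0.png");s=cv2.imread("pics/side0.png")
cv2.imwrite("pics/tz.png",cv2.resize(t[160:270,160:280],None,fx=5,fy=5,interpolation=cv2.INTER_CUBIC))
cv2.imwrite("pics/sz.png",cv2.resize(s[150:250,150:280],None,fx=6,fy=6,interpolation=cv2.INTER_CUBIC))
```

```text
(no output)
```

View pics/tz.png

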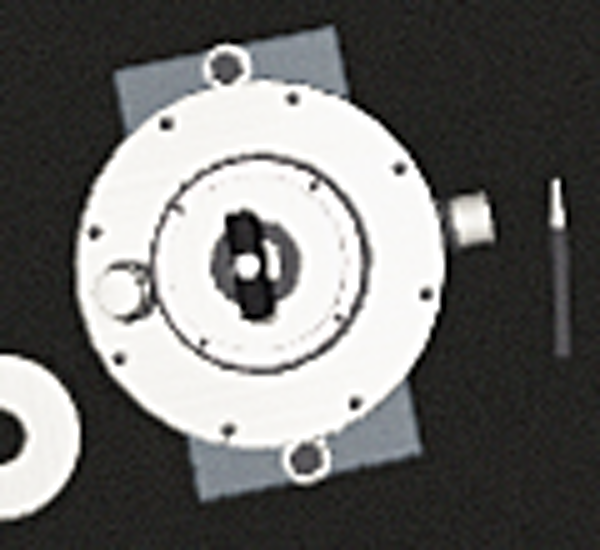

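View pics/sz.png

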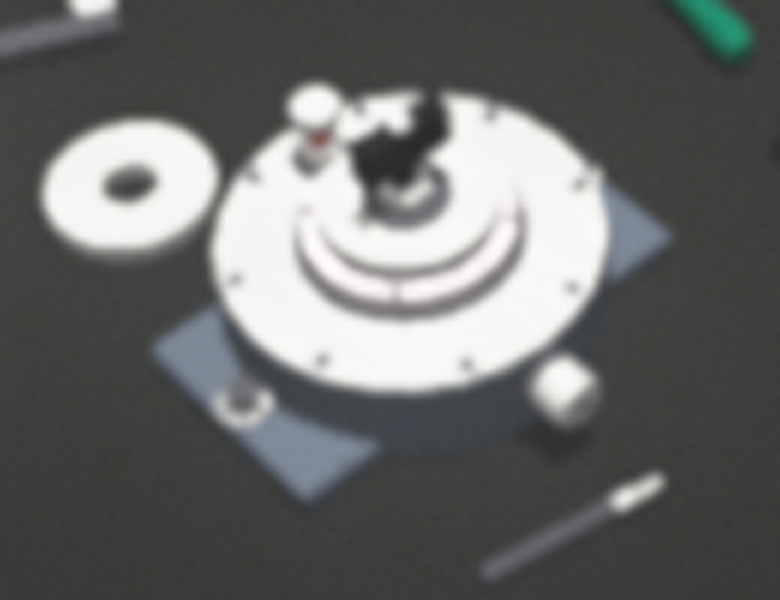

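```bash
cat > h.py <<'E'
import numpy as np,cv2
from workcell import env
cal={}
def ray(d,u,v):
    P=d["pose"];r=P[:3,:3]@np.array([(u-d["cx"])/d["fx"],(v-d["cy"])/d["fy"],1.]);return P[:3,3],r/np.linalg.norm(r)
def plane(d,u,v,z):
    o,r=ray(d,u,v);return o+r*(z-o[2])/r[2]
def tri(d1,p1,d2,p2):
    o1,r1=ray(d1,*p1);o2,r2=ray(d2,*p2)
    A=np.stack([r1,-r2],1);t=np.linalg.lstsq(A,o2-o1,rcond=None)[0]
    a=o1+t[0]*r1;b=o2+t[1]*r2;return (a+b)/2,np.linalg.norm(a-b)
E
python3 - <<'E'
from h import *
t=env.snapshot("top");s=env.snapshot("side")
def z2(p,x0,y0,f): return ((p[0]+.5)/f-.5+x0,(p[1]+.5)/f-.5+y0)
gt=t["color"].max(2);gs=s["color"].max(2)
# wing in top
def darkblob(g,x0,y0,x1,y1,th):
    m=np.uint8(g[y0:y1,x0:x1]<th);n,l,st,c=cv2.connectedComponentsWithStats(m)
    for i in range(1,n):
        if st[i,4]>15:
            pts=np.argwhere(l==i)[:,::-1].astype(np.float32)+[x0,y0]
            print(th,"area",st[i,4],"c",c[i]+[x0,y0],cv2.minAreaRect(pts.astype(np.float32)))
for th in(40,60): darkblob(gt,197,200,224,228,th); darkblob(gs,203,163,228,190,th)
# housing disc top: bright blob
m=np.uint8(gt>150);n,l,st,c=cv2.connectedComponentsWithStats(m)
i=l[240,225];cnt=max(cv2.findContours(np.uint8(l==i),cv2.RETR_EXTERNAL,cv2.CHAIN_APPROX_NONE)[0],key=len)
e=cv2.fitEllipse(cv2.convexHull(cnt));print("disc",e,plane(t,*e[0],.06))
head_t=z2((123,292),160,160,5);head_s=z2((314,103),150,150,6)
print("head",tri(t,head_t,s,head_s),plane(t,*head_t,.1))
w_t=z2((250,266),160,160,5);w_s=z2((402,138),150,150,6)
print("wing",tri(t,w_t,s,w_s),plane(t,*w_t,.14))
a=plane(t,*z2((240,212),160,160,5),.14);b=plane(t,*z2((258,320),160,160,5),.14);print(a,b,np.linalg.norm(a-b),np.degrees(np.arctan2(*(a-b)[1::-1])))
dc=plane(t,*z2((492,219),160,160,5),.037);print("det",dc)
for p in((115,70),(335,28),(200,500),(422,455)): print(plane(t,*z2(p,160,160,5),.016))
E
```

```text
40 area 88 c [209.64772727 213.29545455] ((209.55599975585938, 212.80799865722656), (20.929597854614258, 6.88709020614624), 79.69515228271484)
60 area 120 c [209.65       212.80833333] ((209.62435913085938, 212.58045959472656), (21.371967315673828, 7.822420120239258), 77.90524291992188)
60 area 73 c [216.1369863  174.71232877] ((217.0674285888672, 174.70785522460938), (7.207985877990723, 15.475970268249512), 57.9946174621582)
disc ((211.85397338867188, 212.48422241210938), (71.08204650878906, 85.57219696044922), 172.34503173828125) [0.52536773 0.0303618  0.06      ]
head (array([0.5108486 , 0.09670637, 0.10744985]), np.float64(0.00033858880695469416)) [0.51046546 0.09793145 0.1       ]
wing (array([0.52707318, 0.02930689, 0.13339901]), np.float64(0.0033726415951096165)) [0.52565194 0.02946153 0.14      ]
[0.55236254 0.03508029 0.14      ] [0.49899368 0.02484538 0.14      ] 0.054341411201568185 10.856188020972843
det [ 0.55251821 -0.09497452  0.037     ]
[0.63294699 0.11897367 0.016     ]
[ 0.6596471  -0.00455894  0.016     ]
[0.39254753 0.06483793 0.016     ]
[ 0.41925566 -0.05885303  0.016     ]
```

```bash
cat >> h.py <<'E'
from scipy.spatial.transform import Rotation as R
def go(pos,yaw):  # yaw: world angle(deg) of tool y, tool x down
    s=env.read_state();q=s["eef_rot"];Rc=R.from_quat([q[1],q[2],q[3],q[0]])
    for yw in(yaw,yaw+180):
        a=np.radians(yw);x=np.array([0,0,-1.]);y=np.array([np.cos(a),np.sin(a),0]);z=np.cross(x,y)
        Rt=R.from_matrix(np.stack([x,y,z],1))
        rv=(Rc.inv()*Rt).as_rotvec();d=Rc.inv().apply(np.array(pos)-s["tool_pos"])*100
        print("yaw",yw,"shift cm",np.round(d,2),"rot",np.round(rv,3))
    print("axes",np.round(Rc.as_matrix(),3).tolist(),"pos",s["tool_pos"],"J6",s["joints"][5])
E
python3 -c "
from h import *
go([.526,.0297,.27],101)"
```

```text
yaw 101 shift cm [  3.25 -39.2   48.42] rot [-0.541 -0.     0.001]
yaw 281 shift cm [  3.25 -39.2   48.42] rot [2.601e+00 1.000e-03 1.000e-03]
axes [[-0.001, 0.342, 0.94], [-0.001, 0.94, -0.342], [-1.0, -0.001, -0.0]] pos [0.20491401 0.56357426 0.30210962] J6 -0.11511639512028694
```

```bash
python3 -m crank '[[0,-3,3.7,-0.05,0,0,0],[0,-6,7.4,-0.1,0,0,0],[0,-9,11.1,-0.15,0,0,0],[0,-12,14.8,-0.2,0,0,0],[0,-15,18.5,-0.25,0,0,0],[0,-17.5,21.6,-0.3,0,0,0],[0,-20,24.7,-0.35,0,0,0],[0,-22.5,27.8,-0.4,0,0,0],[0,-25,30.9,-0.45,0,0,0],[0,-27,33.3,-0.541,0,0,0]]' 40; python3 -c "
from h import *
go([.526,.0297,.27],101)"
```

```text
clock: 1.03
tool_pos: [0.4199, 0.2047, 0.3025]
eef_rot: [0.704, -0.069, 0.704, 0.068]
force: [0.4, 0.5, -0.7]
width: 0.0878
yaw 101 shift cm [  3.26 -19.22   7.02] rot [ 0.003 -0.     0.001]
yaw 281 shift cm [  3.26 -19.22   7.02] rot [-3.139e+00 -1.000e-03 -1.000e-03]
axes [[-0.0, -0.193, 0.981], [-0.001, 0.981, 0.193], [-1.0, -0.001, -0.0]] pos [0.4199471  0.20466754 0.30249836] J6 -1.4592227905054975
```

```bash
python3 -m crank '[[1,-3.5,1.3,0,0,0,0],[2,-7,2.6,0,0,0,0],[3.2,-10.5,3.9,0,0,0,0],[3.2,-14,5.2,0,0,0,0],[3.2,-17,6.3,0,0,0,0],[3.2,-19.2,7,0,0,0,0],[3.2,-19.2,7,0,0,0,0],[3.2,-19.2,7,0,0,0,0],[3.2,-19.2,7,0,0,0,0],[3.2,-19.2,7,0,0,0,0]]' 40
python3 - <<'E'
from h import *
go([.526,.0297,.190],101)
for n in("side","top"):
    d=env.snapshot(n); c=d["color"]
    c=c[110:260,140:300] if n=="side" else c[150:280,130:290]
    cv2.imwrite(f"pics/{n}1.png",cv2.resize(c,None,fx=4,fy=4,interpolation=cv2.INTER_CUBIC))
E
```

```text
clock: 1.87
tool_pos: [0.5248, 0.0308, 0.2705]
eef_rot: [0.703, -0.069, 0.704, 0.069]
force: [1.1, 0.3, 0.3]
width: 0.0876
yaw 101 shift cm [ 8.05 -0.13  0.1 ] rot [ 0.004 -0.001  0.   ]
yaw 281 shift cm [ 8.05 -0.13  0.1 ] rot [-3.138e+00 -0.000e+00 -2.000e-03]
axes [[-0.001, -0.194, 0.981], [-0.0, 0.981, 0.194], [-1.0, -0.0, -0.001]] pos [0.52482464 0.03083534 0.27051146] J6 -1.8386573772982737
```

View pics/side1.png

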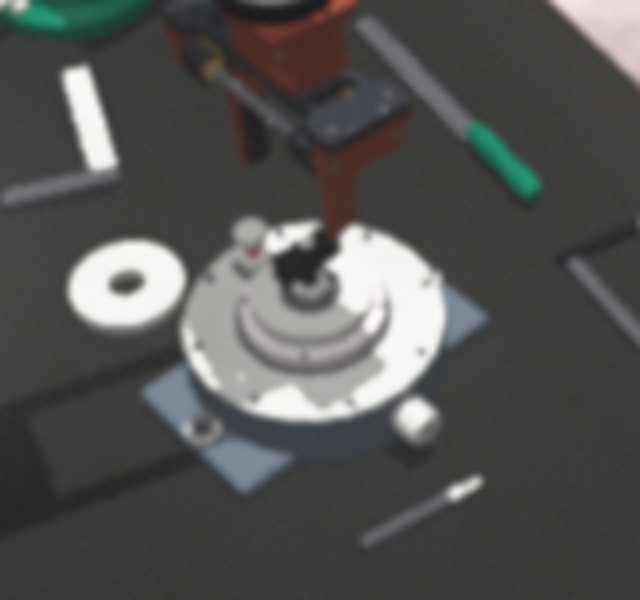

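View pics/top1.png

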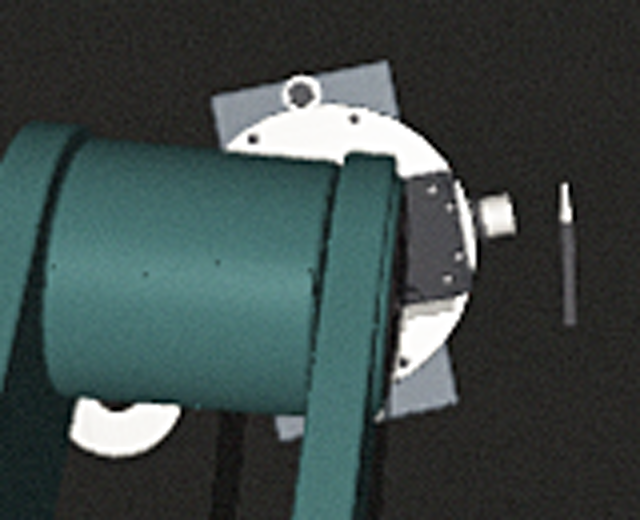

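The arm hovers over the knob with the jaws on either side of the wing; the wing is at about (305,258) in the side crop, between the fingers. Next I descend.

```bash
python3 -m crank '[[1.5,-0.1,0.1,0,0,0,0],[3,-0.1,0.1,0,0,0,0],[4.5,-0.1,0.1,0,0,0,0],[5.5,-0.1,0.1,0,0,0,0],[6.5,-0.1,0.1,0,0,0,0],[7.3,-0.1,0.1,0,0,0,0],[8,-0.1,0.1,0,0,0,0],[8,-0.1,0.1,0,0,0,0],[8,-0.1,0.1,0,0,0,0],[8,-0.1,0.1,0,0,0,0]]' 40; python3 -m crank '[[0,0,0,0,0,0,150],[0,0,0,0,0,0,255],[0,0,0,0,0,0,255],[0,0,0,0,0,0,255],[0,0,0,0,0,0,255],[0,0,0,0,0,0,255],[0,0,0,0,0,0,255],[0,0,0,0,0,0,255],[0,0,0,0,0,0,255],[0,0,0,0,0,0,255]]' 40;  python3 - <<'E'
from h import *
s=env.read_state();print(s["force"],s["torque"],s["width"])
go([.526,.0297,.190],101)
E
```

```text
clock: 2.8
tool_pos: [0.5265, 0.0301, 0.1911]
eef_rot: [0.704, -0.069, 0.704, 0.069]
force: [-0.2, -0.4, 0.5]
width: 0.0878
clock: 3.63
tool_pos: [0.5265, 0.03, 0.1911]
eef_rot: [0.704, -0.069, 0.704, 0.069]
force: [-0.1, 0.5, -1.0]
width: 0.0245
[-0.0845821   0.51400089 -0.95948118] [0.04939593 0.06174531 0.02014559] 0.024540484600625
yaw 101 shift cm [ 0.11 -0.02 -0.06] rot [0.004 0.    0.001]
yaw 281 shift cm [ 0.11 -0.02 -0.06] rot [-3.137e+00 -1.000e-03  0.000e+00]
axes [[0.0, -0.195, 0.981], [-0.001, 0.981, 0.195], [-1.0, -0.001, 0.0]] pos [0.5265151  0.0300476  0.19106233] J6 -1.8401337125341848
```

```bash
python3 -m crank '[[0,0,0,0,0,0,255],[0,0,0,0,0,0,255],[0,0,0,0,0,0,255],[0,0,0,0,0,0,255],[0,0,0,0,0,0,255],[0,0,0,0,0,0,255],[0,0,0,0,0,0,255],[0,0,0,0,0,0,255],[0,0,0,0,0,0,255],[0,0,0,0,0,0,255]]' 40;  python3 - <<'E'
from h import *
s=env.read_state();print(s["force"],s["torque"],s["width"])
go([.526,.0297,.190],101)
E
```

```text
clock: 4.47
tool_pos: [0.526, 0.0322, 0.191]
eef_rot: [0.704, -0.068, 0.704, 0.07]
force: [-0.1, 10.2, 1.4]
width: 0.0159
[-0.1461989  10.19654434  1.38321868] [1.52633455 0.05481159 0.22444513] 0.01591895118542566
yaw 101 shift cm [ 0.1  -0.24 -0.05] rot [ 0.004  0.    -0.003]
yaw 281 shift cm [ 0.1  -0.24 -0.05] rot [-3.138  0.005  0.   ]
axes [[-0.001, -0.194, 0.981], [0.003, 0.981, 0.194], [-1.0, 0.003, 0.0]] pos [0.52604692 0.03217808 0.19100466] J6 -1.8404265416293728
```

```bash
cat > r.py <<'E'
from h import *
s=env.read_state();q=s["eef_rot"];M=R.from_quat([q[1],q[2],q[3],q[0]]).as_matrix()
print("clk %.2f yaw %.2f Tz %.3f F %s p %s w %.4f"%(s["clock"],np.degrees(np.arctan2(M[1,1],M[0,1])),s["torque"][2],np.round(s["force"],1),np.round(s["tool_pos"]*1000,1),s["width"]),"Ftool",np.round(M.T@s["force"],1),"J6 %.4f"%s["joints"][5])
E
python3 r.py; python3 -m crank '[[0,0,0,0.02,0,0,255],[0,0,0,0.05,0,0,255],[0,0,0,0.07,0,0,255],[0,0,0,0.1,0,0,255],[0,0,0,0.12,0,0,255],[0,0,0,0.15,0,0,255],[0,0,0,0.17,0,0,255],[0,0,0,0.2,0,0,255],[0,0,0,0.22,0,0,255],[0,0,0,0.24,0,0,255]]' 40; python3 r.py
```

```text
clk 4.47 yaw 101.21 Tz 0.224 F [-0.1 10.2  1.4] p [526.   32.2 191. ] w 0.0159 Ftool [-1.4 10.   1.8] J6 -1.8404
clock: 5.3
tool_pos: [0.526, 0.0325, 0.191]
eef_rot: [0.707, 0.017, 0.707, -0.015]
force: [-1.0, 5.2, 1.1]
width: 0.0157
clk 5.30 yaw 87.38 Tz 0.139 F [-1.   5.2  1.1] p [526.   32.5 191. ] w 0.0157 Ftool [-1.   5.1 -1.2] J6 -1.5992
```

```bash
python3 -m crank '[[0,0,0,0.004,0,0,255],[0,0,0,0.007,0,0,255],[0,0,0,0.011,0,0,255],[0,0,0,0.014,0,0,255],[0,0,0,0.018,0,0,255],[0,0,0,0.021,0,0,255],[0,0,0,0.025,0,0,255],[0,0,0,0.028,0,0,255],[0,0,0,0.032,0,0,255],[0,0,0,0.035,0,0,255]]' >/dev/null; python3 r.py;  python3 -m crank '[[0,0,0,0.004,0,0,255],[0,0,0,0.007,0,0,255],[0,0,0,0.011,0,0,255],[0,0,0,0.014,0,0,255],[0,0,0,0.018,0,0,255],[0,0,0,0.021,0,0,255],[0,0,0,0.025,0,0,255],[0,0,0,0.028,0,0,255],[0,0,0,0.032,0,0,255],[0,0,0,0.035,0,0,255]]' >/dev/null; python3 r.py
```

```text
clk 6.13 yaw 85.35 Tz 0.245 F [-0.3  4.6  0.3] p [526.   32.5 191. ] w 0.0153 Ftool [-0.3  4.5 -0.7] J6 -1.5638
clk 6.97 yaw 83.33 Tz 0.312 F [0.4 4.5 0.4] p [526.   32.6 191. ] w 0.0159 Ftool [-0.3  4.6 -0.2] J6 -1.5285
```

```bash
python3 -m crank '[[0,0,0,0.004,0,0,255],[0,0,0,0.007,0,0,255],[0,0,0,0.011,0,0,255],[0,0,0,0.014,0,0,255],[0,0,0,0.018,0,0,255],[0,0,0,0.021,0,0,255],[0,0,0,0.025,0,0,255],[0,0,0,0.028,0,0,255],[0,0,0,0.032,0,0,255],[0,0,0,0.035,0,0,255]]' >/dev/null; python3 r.py;  python3 -m crank '[[0,0,0,0.004,0,0,255],[0,0,0,0.007,0,0,255],[0,0,0,0.011,0,0,255],[0,0,0,0.014,0,0,255],[0,0,0,0.018,0,0,255],[0,0,0,0.021,0,0,255],[0,0,0,0.025,0,0,255],[0,0,0,0.028,0,0,255],[0,0,0,0.032,0,0,255],[0,0,0,0.035,0,0,255]]' >/dev/null; python3 r.py
```

```text
clk 7.80 yaw 81.29 Tz 0.252 F [-0.7  5.4  0.1] p [526.   32.6 191. ] w 0.0158 Ftool [-0.   5.2 -1.5] J6 -1.4930
clk 8.63 yaw 79.26 Tz 0.365 F [ 0.5  5.5 -0.6] p [526.1  32.7 191. ] w 0.0158 Ftool [ 0.6  5.5 -0.6] J6 -1.4576
```

```bash
python3 -m crank '[[0,0,0,0.004,0,0,255],[0,0,0,0.007,0,0,255],[0,0,0,0.011,0,0,255],[0,0,0,0.014,0,0,255],[0,0,0,0.018,0,0,255],[0,0,0,0.021,0,0,255],[0,0,0,0.025,0,0,255],[0,0,0,0.028,0,0,255],[0,0,0,0.032,0,0,255],[0,0,0,0.035,0,0,255]]' >/dev/null; python3 r.py;  python3 -m crank '[[0,0,0,0.004,0,0,255],[0,0,0,0.007,0,0,255],[0,0,0,0.011,0,0,255],[0,0,0,0.014,0,0,255],[0,0,0,0.018,0,0,255],[0,0,0,0.021,0,0,255],[0,0,0,0.025,0,0,255],[0,0,0,0.028,0,0,255],[0,0,0,0.032,0,0,255],[0,0,0,0.035,0,0,255]]' >/dev/null; python3 r.py
```

```text
clk 9.47 yaw 77.23 Tz 0.231 F [ 0.2  4.6 -0.8] p [526.1  32.7 191. ] w 0.0160 Ftool [ 0.8  4.5 -0.9] J6 -1.4221
clk 10.30 yaw 75.20 Tz 0.270 F [1.2 4.7 0.9] p [526.1  32.7 191. ] w 0.0157 Ftool [-0.9  4.8 -0. ] J6 -1.3867
```

```bash
python3 -m crank '[[0,0,0,0.004,0,0,255],[0,0,0,0.007,0,0,255],[0,0,0,0.011,0,0,255],[0,0,0,0.014,0,0,255],[0,0,0,0.018,0,0,255],[0,0,0,0.021,0,0,255],[0,0,0,0.025,0,0,255],[0,0,0,0.028,0,0,255],[0,0,0,0.032,0,0,255],[0,0,0,0.035,0,0,255]]' >/dev/null; python3 r.py;  python3 -m crank '[[0,0,0,0.004,0,0,255],[0,0,0,0.007,0,0,255],[0,0,0,0.011,0,0,255],[0,0,0,0.014,0,0,255],[0,0,0,0.018,0,0,255],[0,0,0,0.021,0,0,255],[0,0,0,0.025,0,0,255],[0,0,0,0.028,0,0,255],[0,0,0,0.032,0,0,255],[0,0,0,0.035,0,0,255]]' >/dev/null; python3 r.py
```

```text
clk 11.13 yaw 73.16 Tz 0.199 F [1.  5.2 0.2] p [526.1  32.8 191. ] w 0.0159 Ftool [-0.2  5.3 -0.6] J6 -1.3513
clk 11.97 yaw 71.13 Tz 0.277 F [0.5 5.9 1.2] p [526.1  32.8 191. ] w 0.0155 Ftool [-1.1  5.8 -1.4] J6 -1.3159
```

```bash
python3 -c "
from workcell import env
import cv2
d=env.snapshot('side')['color'];cv2.imwrite('pics/s2.png',cv2.resize(d[110:260,140:300],None,fx=4,fy=4,interpolation=cv2.INTER_CUBIC))"
```

```text
(no output)
```

View pics/s2.png

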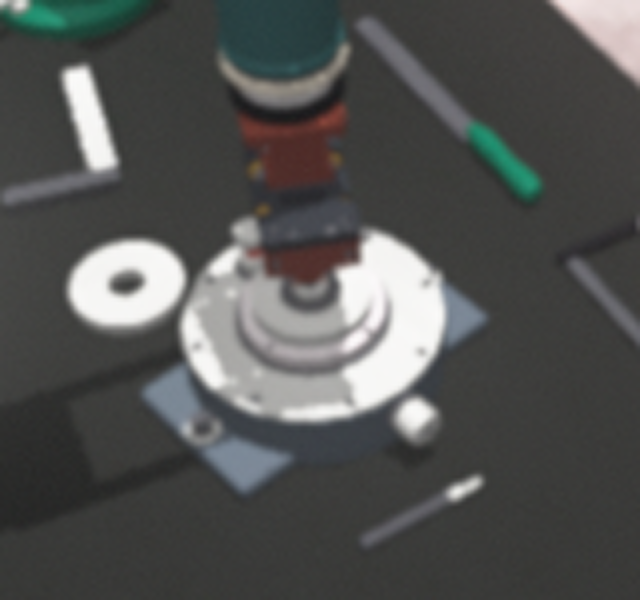

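The fingers hold the wing above the hub at about (308,275), and the spindle turns with the gripper. No notch felt yet, so I keep turning.

```bash
python3 -m crank '[[0,0,0,0.004,0,0,255],[0,0,0,0.007,0,0,255],[0,0,0,0.011,0,0,255],[0,0,0,0.014,0,0,255],[0,0,0,0.018,0,0,255],[0,0,0,0.021,0,0,255],[0,0,0,0.025,0,0,255],[0,0,0,0.028,0,0,255],[0,0,0,0.032,0,0,255],[0,0,0,0.035,0,0,255]]' >/dev/null; python3 r.py
```

```text
clk 12.85 yaw 69.10 Tz 0.327 F [-0.1  4.9  0.7] p [526.1  32.8 191. ] w 0.0154 Ftool [-0.7  4.6 -1.8] J6 -1.2804
```

```bash
python3 -m crank '[[0,0,0,0.004,0,0,255],[0,0,0,0.007,0,0,255],[0,0,0,0.011,0,0,255],[0,0,0,0.014,0,0,255],[0,0,0,0.018,0,0,255],[0,0,0,0.021,0,0,255],[0,0,0,0.025,0,0,255],[0,0,0,0.028,0,0,255],[0,0,0,0.032,0,0,255],[0,0,0,0.035,0,0,255]]' >/dev/null; python3 r.py
```

```text
clk 13.68 yaw 67.07 Tz 0.193 F [0.5 5.2 0. ] p [526.1  32.9 191. ] w 0.0159 Ftool [-0.   5.  -1.5] J6 -1.2450
```

```bash
python3 -m crank '[[0,0,0,0.004,0,0,255],[0,0,0,0.007,0,0,255],[0,0,0,0.011,0,0,255],[0,0,0,0.014,0,0,255],[0,0,0,0.018,0,0,255],[0,0,0,0.021,0,0,255],[0,0,0,0.025,0,0,255],[0,0,0,0.028,0,0,255],[0,0,0,0.032,0,0,255],[0,0,0,0.035,0,0,255]]' >/dev/null; python3 r.py
```

```text
clk 14.52 yaw 65.04 Tz 0.300 F [-0.3  5.4  0.2] p [526.2  32.9 191. ] w 0.0157 Ftool [-0.2  4.8 -2.5] J6 -1.2096
```

```bash
python3 -m crank '[[0,0,0,0.004,0,0,255],[0,0,0,0.007,0,0,255],[0,0,0,0.011,0,0,255],[0,0,0,0.014,0,0,255],[0,0,0,0.018,0,0,255],[0,0,0,0.021,0,0,255],[0,0,0,0.025,0,0,255],[0,0,0,0.028,0,0,255],[0,0,0,0.032,0,0,255],[0,0,0,0.035,0,0,255]]' >/dev/null; python3 r.py
```

```text
clk 15.35 yaw 63.01 Tz 0.222 F [-0.6  5.5  1.2] p [526.2  33.  191. ] w 0.0158 Ftool [-1.1  4.6 -3. ] J6 -1.1743
```

```bash
python3 -m crank '[[0,0,0,0.004,0,0,255],[0,0,0,0.007,0,0,255],[0,0,0,0.011,0,0,255],[0,0,0,0.014,0,0,255],[0,0,0,0.018,0,0,255],[0,0,0,0.021,0,0,255],[0,0,0,0.025,0,0,255],[0,0,0,0.028,0,0,255],[0,0,0,0.032,0,0,255],[0,0,0,0.035,0,0,255]]' >/dev/null; python3 r.py
```

```text
clk 16.18 yaw 60.99 Tz 0.287 F [ 0.8  5.9 -0.9] p [526.2  33.  191. ] w 0.0157 Ftool [ 0.9  5.6 -2.2] J6 -1.1389
```

```bash
python3 -m crank '[[0,0,0,0.004,0,0,255],[0,0,0,0.007,0,0,255],[0,0,0,0.011,0,0,255],[0,0,0,0.014,0,0,255],[0,0,0,0.018,0,0,255],[0,0,0,0.021,0,0,255],[0,0,0,0.025,0,0,255],[0,0,0,0.028,0,0,255],[0,0,0,0.032,0,0,255],[0,0,0,0.035,0,0,255]]' >/dev/null; python3 r.py
```

```text
clk 17.02 yaw 58.96 Tz 0.353 F [ 0.1  5.7 -0.9] p [526.2  33.  191. ] w 0.0159 Ftool [ 0.9  5.  -2.8] J6 -1.1036
```

```bash
python3 -m crank '[[0,0,0,0.004,0,0,255],[0,0,0,0.007,0,0,255],[0,0,0,0.011,0,0,255],[0,0,0,0.014,0,0,255],[0,0,0,0.018,0,0,255],[0,0,0,0.021,0,0,255],[0,0,0,0.025,0,0,255],[0,0,0,0.028,0,0,255],[0,0,0,0.032,0,0,255],[0,0,0,0.035,0,0,255]]' >/dev/null; python3 r.py
```

```text
clk 17.85 yaw 56.93 Tz 0.261 F [0.3 4.9 0.4] p [526.2  33.1 191. ] w 0.0160 Ftool [-0.4  4.3 -2.4] J6 -1.0682
```

```bash
python3 -m crank '[[0,0,0,0.004,0,0,255],[0,0,0,0.007,0,0,255],[0,0,0,0.011,0,0,255],[0,0,0,0.014,0,0,255],[0,0,0,0.018,0,0,255],[0,0,0,0.021,0,0,255],[0,0,0,0.025,0,0,255],[0,0,0,0.028,0,0,255],[0,0,0,0.032,0,0,255],[0,0,0,0.035,0,0,255]]' >/dev/null; python3 r.py
```

```text
clk 18.68 yaw 54.91 Tz 0.286 F [1.  4.9 0.8] p [526.2  33.1 191. ] w 0.0157 Ftool [-0.8  4.6 -2. ] J6 -1.0328
```

```bash
python3 -m crank '[[0,0,0,0.004,0,0,255],[0,0,0,0.007,0,0,255],[0,0,0,0.011,0,0,255],[0,0,0,0.014,0,0,255],[0,0,0,0.018,0,0,255],[0,0,0,0.021,0,0,255],[0,0,0,0.025,0,0,255],[0,0,0,0.028,0,0,255],[0,0,0,0.032,0,0,255],[0,0,0,0.035,0,0,255]]' >/dev/null; python3 r.py
```

```text
clk 19.52 yaw 52.88 Tz 0.237 F [ 0.1  5.7 -0.8] p [526.3  33.1 191. ] w 0.0160 Ftool [ 0.8  4.6 -3.3] J6 -0.9975
```

```bash
python3 -m crank '[[0,0,0,0.004,0,0,255],[0,0,0,0.007,0,0,255],[0,0,0,0.011,0,0,255],[0,0,0,0.014,0,0,255],[0,0,0,0.018,0,0,255],[0,0,0,0.021,0,0,255],[0,0,0,0.025,0,0,255],[0,0,0,0.028,0,0,255],[0,0,0,0.032,0,0,255],[0,0,0,0.035,0,0,255]]' >/dev/null; python3 r.py
```

```text
clk 20.35 yaw 50.85 Tz 0.274 F [ 0.4  5.4 -0.1] p [526.3  33.2 191. ] w 0.0160 Ftool [ 0.1  4.4 -3.2] J6 -0.9621
```

```bash
python3 -m crank '[[0,0,0,0.004,0,0,255],[0,0,0,0.007,0,0,255],[0,0,0,0.011,0,0,255],[0,0,0,0.014,0,0,255],[0,0,0,0.018,0,0,255],[0,0,0,0.021,0,0,255],[0,0,0,0.025,0,0,255],[0,0,0,0.028,0,0,255],[0,0,0,0.032,0,0,255],[0,0,0,0.035,0,0,255]]' >/dev/null; python3 r.py
```

```text
clk 21.18 yaw 48.83 Tz 0.213 F [-0.5  5.4  0.7] p [526.3  33.2 191. ] w 0.0157 Ftool [-0.7  3.7 -3.9] J6 -0.9267
```

```bash
python3 -m crank '[[0,0,0,0.004,0,0,255],[0,0,0,0.007,0,0,255],[0,0,0,0.011,0,0,255],[0,0,0,0.014,0,0,255],[0,0,0,0.018,0,0,255],[0,0,0,0.021,0,0,255],[0,0,0,0.025,0,0,255],[0,0,0,0.028,0,0,255],[0,0,0,0.032,0,0,255],[0,0,0,0.035,0,0,255]]' >/dev/null; python3 r.py
```

```text
clk 22.02 yaw 46.80 Tz 0.217 F [-0.3  5.9 -0.3] p [526.4  33.2 191. ] w 0.0160 Ftool [ 0.3  4.1 -4.3] J6 -0.8913
```

```bash
python3 -m crank '[[0,0,0,0.004,0,0,255],[0,0,0,0.007,0,0,255],[0,0,0,0.011,0,0,255],[0,0,0,0.014,0,0,255],[0,0,0,0.018,0,0,255],[0,0,0,0.021,0,0,255],[0,0,0,0.025,0,0,255],[0,0,0,0.028,0,0,255],[0,0,0,0.032,0,0,255],[0,0,0,0.035,0,0,255]]' >/dev/null; python3 r.py
```

```text
clk 22.85 yaw 44.78 Tz 0.257 F [0.  5.6 0.6] p [526.4  33.3 191. ] w 0.0157 Ftool [-0.6  4.  -4. ] J6 -0.8560
```

```bash
python3 -m crank '[[0,0,0,0.004,0,0,255],[0,0,0,0.007,0,0,255],[0,0,0,0.011,0,0,255],[0,0,0,0.014,0,0,255],[0,0,0,0.018,0,0,255],[0,0,0,0.021,0,0,255],[0,0,0,0.025,0,0,255],[0,0,0,0.028,0,0,255],[0,0,0,0.032,0,0,255],[0,0,0,0.035,0,0,255]]' >/dev/null; python3 r.py
```

```text
clk 23.68 yaw 42.73 Tz 0.151 F [0.3 5.5 0.3] p [526.4  33.3 191. ] w 0.0160 Ftool [-0.2  4.  -3.9] J6 -0.8204
```

```bash
python3 -m crank '[[0,0,0,0.004,0,0,255],[0,0,0,0.007,0,0,255],[0,0,0,0.011,0,0,255],[0,0,0,0.014,0,0,255],[0,0,0,0.018,0,0,255],[0,0,0,0.021,0,0,255],[0,0,0,0.025,0,0,255],[0,0,0,0.028,0,0,255],[0,0,0,0.032,0,0,255],[0,0,0,0.035,0,0,255]]' >/dev/null; python3 r.py
```

```text
clk 24.52 yaw 40.70 Tz 0.222 F [0.4 5.3 0.8] p [526.5  33.3 191. ] w 0.0159 Ftool [-0.8  3.8 -3.8] J6 -0.7849
```

```bash
python3 -m crank '[[0,0,0,0.004,0,0,255],[0,0,0,0.007,0,0,255],[0,0,0,0.011,0,0,255],[0,0,0,0.014,0,0,255],[0,0,0,0.018,0,0,255],[0,0,0,0.021,0,0,255],[0,0,0,0.025,0,0,255],[0,0,0,0.028,0,0,255],[0,0,0,0.032,0,0,255],[0,0,0,0.035,0,0,255]]' >/dev/null; python3 r.py
```

```text
clk 25.35 yaw 38.74 Tz 0.860 F [ 0.   5.8 -0.5] p [526.5  33.4 191. ] w 0.0156 Ftool [ 0.6  3.7 -4.5] J6 -0.7503
```

```bash
python3 -m crank '[[0,0,0,0,0,0,255],[0,0,0,0,0,0,255],[0,0,0,0,0,0,255],[0,0,0,0,0,0,255],[0,0,0,0,0,0,255],[0,0,0,0,0,0,255],[0,0,0,0,0,0,255],[0,0,0,0,0,0,255],[0,0,0,0,0,0,255],[0,0,0,0,0,0,255]]' >/dev/null; python3 r.py
python3 -m crank '[[0,0,0,-0.002,0,0,255],[0,0,0,-0.004,0,0,255],[0,0,0,-0.006,0,0,255],[0,0,0,-0.007,0,0,255],[0,0,0,-0.008,0,0,255],[0,0,0,-0.01,0,0,255],[0,0,0,-0.011,0,0,255],[0,0,0,-0.013,0,0,255],[0,0,0,-0.014,0,0,255],[0,0,0,-0.016,0,0,255]]' >/dev/null; python3 r.py
```

```text
clk 26.18 yaw 38.79 Tz 0.762 F [-0.1  4.9  1.4] p [526.5  33.4 191. ] w 0.0160 Ftool [-1.4  3.  -3.9] J6 -0.7511
clk 27.02 yaw 39.73 Tz 0.473 F [ 0.1  5.8 -0.5] p [526.5  33.4 191. ] w 0.0160 Ftool [ 0.6  3.8 -4.4] J6 -0.7672
```

```bash
python3 -m crank '[[0,0,0,-0.002,0,0,255],[0,0,0,-0.004,0,0,255],[0,0,0,-0.006,0,0,255],[0,0,0,-0.007,0,0,255],[0,0,0,-0.008,0,0,255],[0,0,0,-0.01,0,0,255],[0,0,0,-0.011,0,0,255],[0,0,0,-0.013,0,0,255],[0,0,0,-0.014,0,0,255],[0,0,0,-0.016,0,0,255]]' >/dev/null; python3 r.py
```

```text
clk 27.85 yaw 40.61 Tz -0.054 F [-0.7  4.9  0.8] p [526.5  33.3 191. ] w 0.0158 Ftool [-0.8  2.7 -4.2] J6 -0.7827
```

```bash
python3 -m crank '[[0,0,0,0,0,0,120],[0,0,0,0,0,0,120],[0,0,0,0,0,0,120],[0,0,0,0,0,0,120],[0,0,0,0,0,0,120],[0,0,0,0,0,0,120],[0,0,0,0,0,0,120],[0,0,0,0,0,0,120],[0,0,0,0,0,0,120],[0,0,0,0,0,0,120]]' >/dev/null; python3 r.py
python3 -c "
from h import *
go([.5107,.102,.240],40.6)"
```

```text
clk 28.68 yaw 40.61 Tz -0.016 F [-0.4 -0.2 -0.3] p [526.5  33.4 191. ] w 0.0465 Ftool [ 0.3 -0.4 -0.1] J6 -0.7826
yaw 40.6 shift cm [-4.87  3.29 -6.25] rot [ 0.    -0.003 -0.003]
yaw 220.6 shift cm [-4.87  3.29 -6.25] rot [-3.141  0.005 -0.005]
axes [[0.0, 0.759, 0.651], [0.005, 0.651, -0.759], [-1.0, 0.003, -0.003]] pos [0.52645573 0.03336312 0.19098882] J6 -0.7826474199668658
```

```bash
python3 -m crank '[[-1.5,0,0,0,0,0,120],[-3,0,0,0,0,0,120],[-4.5,0,0,0,0,0,120],[-5.5,0,0,0,0,0,120],[-5.5,1.1,-2,0,0,0,255],[-5.5,2.2,-4,0,0,0,255],[-5.2,3.3,-6.2,0,0,0,255],[-4.9,3.3,-6.2,0,-0.003,-0.003,255],[-4.9,3.3,-6.2,0,-0.003,-0.003,255],[-4.9,3.3,-6.2,0,-0.003,-0.003,255]]' >/dev/null; python3 r.py
python3 -m crank '[[0,0,0,0,0,0,255],[0,0,0,0,0,0,255],[0,0,0,0,0,0,255],[0,0,0,0,0,0,255],[0,0,0,0,0,0,255],[0,0,0,0,0,0,255],[0,0,0,0,0,0,255],[0,0,0,0,0,0,255],[0,0,0,0,0,0,255],[0,0,0,0,0,0,255]]' >/dev/null; python3 r.py
python3 - <<'E'
from h import *
go([.5107,.102,.240],40.6)
for n in("side","top"):
    d=env.snapshot(n); c=d["color"]
    c=c[110:230,150:280] if n=="side" else c[150:280,130:290]
    cv2.imwrite(f"pics/{n}3.png",cv2.resize(c,None,fx=5 if n=="side" else 4,fy=5 if n=="side" else 4,interpolation=cv2.INTER_CUBIC))
E
```

```text
clk 29.52 yaw 40.66 Tz 0.012 F [ 0.7  0.2 -0.6] p [511.1 101.4 240.1] w 0.0100 Ftool [0.6 0.7 0.4] J6 -0.6466
clk 30.35 yaw 40.67 Tz 0.042 F [ 0.3 -0.2 -0.1] p [511.1 101.4 240.2] w 0.0008 Ftool [0.1 0.1 0.4] J6 -0.6465
yaw 40.6 shift cm [ 0.02  0.   -0.07] rot [ 0.001 -0.     0.   ]
yaw 220.6 shift cm [ 0.02  0.   -0.07] rot [-3.14 -0.   -0.  ]
axes [[-0.0, 0.759, 0.652], [0.0, 0.652, -0.759], [-1.0, -0.0, -0.0]] pos [0.51111985 0.10144598 0.24015476] J6 -0.6465378548979914
```

View pics/side3.png

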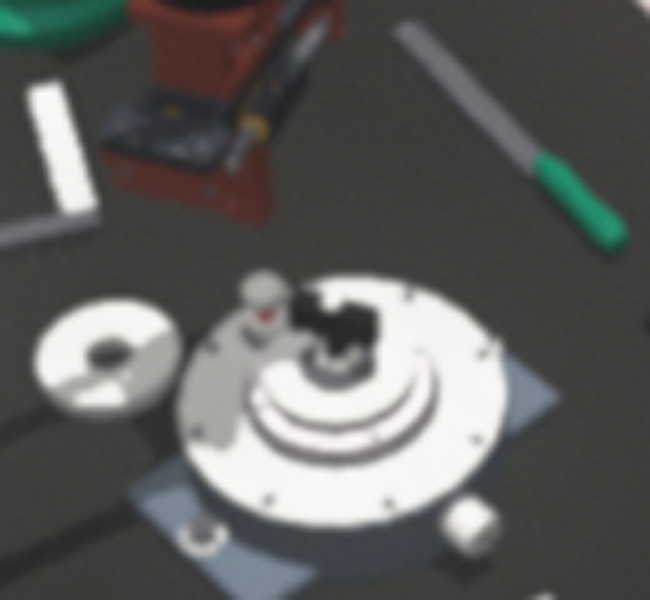

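View pics/top3.png

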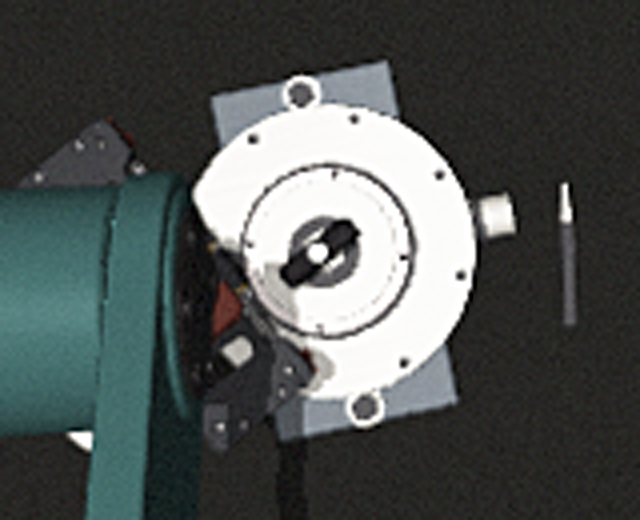

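Run:
```python
from h import *
t=env.snapshot("top");s=env.snapshot("side")
g0=cv2.imread("pics/top0.png").max(2);g=t["color"].max(2)
for G in(g0,g):
  for th in (50,60,70):
    m=np.uint8(G[195:230,192:230]<th);n,l,st,c=cv2.connectedComponentsWithStats(m)
    i=l[213-195-4:213-195+6,209-192-2:209-192+6];i=np.bincount(i[i>0]).argmax()
    p=np.argwhere(l==i)[:,::-1]+[192,195]
    w=np.array([plane(t,*q,.14)[:2] for q in p]);u,S,v=np.linalg.svd(w-w.mean(0));print(th,len(p),w.mean(0),np.degrees(np.arctan2(v[0,1],v[0,0])),S)
```

```text
50 112 [0.52523576 0.02943451] -167.73578784075644 [0.17438085 0.05453622]
60 120 [0.5256463  0.02933883] -166.85489008305774 [0.18260921 0.05729204]
70 124 [0.52582886 0.02943504] -166.8457510899969 [0.18303947 0.05897909]
50 54 [0.53533406 0.01806894] 144.01121979210657 [0.04950562 0.03767456]
60 61 [0.5353721 0.0179105] 140.07995162021166 [0.05023975 0.04050001]
70 124 [0.52548051 0.02992892] 130.09345412329134 [0.18822191 0.05827549]
```

The knob sits at the felt notch with the wing at about -50°, matching the gripper angle. The pin is still up, with the red stem visible under the head at (265,288) in the side crop. The closed fingertips are above the head, so I descend.

```bash
python3 -m crank '[[0.8,0,0,0,0,0,255],[1.6,0,0,0,0,0,255],[2.4,0,0,0,0,0,255],[3.2,0,0,0,0,0,255],[4,0,0,0,0,0,255],[4.5,0,0,0,0,0,255],[5,0,0,0,0,0,255],[5.3,0,0,0,0,0,255],[5.4,0,0,0,0,0,255],[5.5,0,0,0,0,0,255]]' >/dev/null; python3 r.py
python3 - <<'E'
from h import *
for n in("side",):
    d=env.snapshot(n); c=d["color"]
    cv2.imwrite(f"pics/{n}4.png",cv2.resize(c[110:230,150:280],None,fx=5,fy=5,interpolation=cv2.INTER_CUBIC))
E
```

```text
clk 31.38 yaw 40.67 Tz -0.014 F [-0.2  0.9 -0.3] p [511.2 101.5 185. ] w 0.0002 Ftool [ 0.3  0.4 -0.8] J6 -0.6466
```

View pics/side4.png

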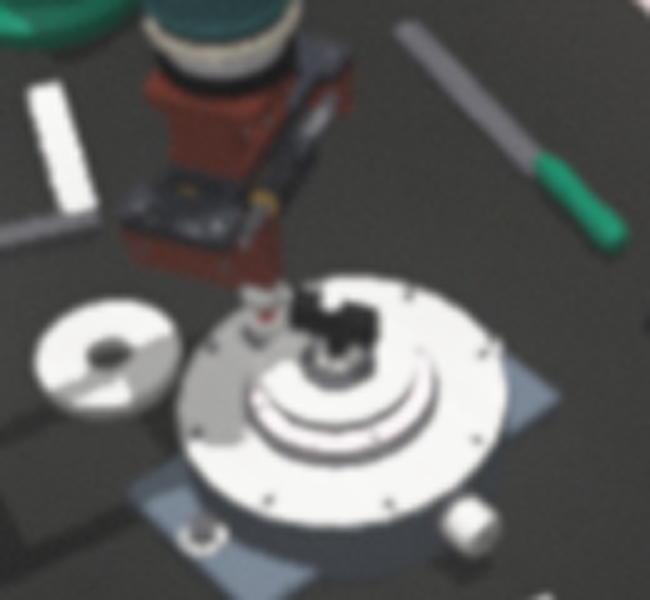

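```bash
python3 -m crank '[[0.1,0,0,0,0,0,255],[0.2,0,0,0,0,0,255],[0.3,0,0,0,0,0,255],[0.4,0,0,0,0,0,255],[0.45,0,0,0,0,0,255],[0.5,0,0,0,0,0,255],[0.55,0,0,0,0,0,255],[0.6,0,0,0,0,0,255],[0.65,0,0,0,0,0,255],[0.7,0,0,0,0,0,255]]' >/dev/null; python3 r.py
python3 -m crank '[[0.03,0,0,0,0,0,255],[0.06,0,0,0,0,0,255],[0.09,0,0,0,0,0,255],[0.12,0,0,0,0,0,255],[0.15,0,0,0,0,0,255],[0.18,0,0,0,0,0,255],[0.21,0,0,0,0,0,255],[0.24,0,0,0,0,0,255],[0.27,0,0,0,0,0,255],[0.3,0,0,0,0,0,255]]' >/dev/null; python3 r.py
```

```text
clk 32.27 yaw 40.67 Tz -0.014 F [-1.4 -0.4  2.4] p [511.2 101.5 178.1] w 0.0003 Ftool [-2.4 -1.3 -0.6] J6 -0.6466
clk 33.10 yaw 40.66 Tz 0.024 F [-0.2 -0.5  1.9] p [511.2 101.5 175.1] w 0.0003 Ftool [-1.9 -0.4  0.2] J6 -0.6465
```

```bash
python3 -m crank '[[0.06,0,0,0,0,0,255],[0.12,0,0,0,0,0,255],[0.18,0,0,0,0,0,255],[0.24,0,0,0,0,0,255],[0.3,0,0,0,0,0,255],[0.36,0,0,0,0,0,255],[0.42,0,0,0,0,0,255],[0.48,0,0,0,0,0,255],[0.54,0,0,0,0,0,255],[0.6,0,0,0,0,0,255]]' >/dev/null; python3 r.py
```

```text
clk 33.93 yaw 40.67 Tz 0.001 F [-1.2  0.   2.1] p [511.2 101.4 169. ] w 0.0006 Ftool [-2.1 -0.9 -0.8] J6 -0.6466
```

```bash
python3 -m crank '[[0.01,0,0,0,0,0,255],[0.02,0,0,0,0,0,255],[0.03,0,0,0,0,0,255],[0.04,0,0,0,0,0,255],[0.05,0,0,0,0,0,255],[0.06,0,0,0,0,0,255],[0.07,0,0,0,0,0,255],[0.08,0,0,0,0,0,255],[0.09,0,0,0,0,0,255],[0.1,0,0,0,0,0,255]]' >/dev/null; python3 r.py
```

```text
clk 34.77 yaw 40.67 Tz -0.019 F [-1.5  0.6  6.9] p [511.2 101.5 168.3] w 0.0005 Ftool [-6.9 -0.7 -1.5] J6 -0.6466
```

```bash
python3 -m crank '[[0.01,0,0,0,0,0,255],[0.02,0,0,0,0,0,255],[0.03,0,0,0,0,0,255],[0.04,0,0,0,0,0,255],[0.05,0,0,0,0,0,255],[0.06,0,0,0,0,0,255],[0.07,0,0,0,0,0,255],[0.08,0,0,0,0,0,255],[0.08,0,0,0,0,0,255],[0.08,0,0,0,0,0,255]]' >/dev/null; python3 r.py
```

```text
clk 35.60 yaw 40.67 Tz 0.014 F [-3.  -0.6 10.9] p [511.2 101.5 168.3] w 0.0001 Ftool [-10.9  -2.6  -1.5] J6 -0.6466
```

Head stopped hard at 88 mm under 11 N, so it is home. Now I retreat well clear.

```bash
python3 -m crank '[[-0.5,0,0,0,0,0,255],[-2,0,0,0,0,0,255],[-4,0,0,0,0,0,255],[-6,0,0,0,0,0,255],[-9,0,0,0,0,0,255],[-12,0,0,0,0,0,255],[-13,2.6,-3,0,0,0,255],[-13,5.2,-6,0,0,0,255],[-13,7.8,-9,0,0,0,255],[-13,9,-11,0,0,0,255]]' >/dev/null; python3 -m crank '[[0,2,-3,0,0,0,255],[0,4,-5,0,0,0,255],[0,4,-5,0,0,0,255],[0,4,-5,0,0,0,255],[0,4,-5,0,0,0,255],[0,4,-5,0,0,0,255],[0,4,-5,0,0,0,255],[0,4,-5,0,0,0,255],[0,4,-5,0,0,0,255],[0,4,-5,0,0,0,255]]' >/dev/null; python3 r.py
python3 - <<'E'
from h import *
d=env.snapshot("side"); c=d["color"]
cv2.imwrite("pics/side5.png",cv2.resize(c[110:230,150:280],None,fx=5,fy=5,interpolation=cv2.INTER_CUBIC))
c=env.snapshot("top")["color"];cv2.imwrite("pics/top5.png",c)
E
```

```text
clk 37.27 yaw 40.64 Tz 0.012 F [-0.1  0.  -0.5] p [506.3 310.2 299.2] w 0.0003 Ftool [ 0.5 -0.1 -0.1] J6 -0.2766
```

View pics/side5.png

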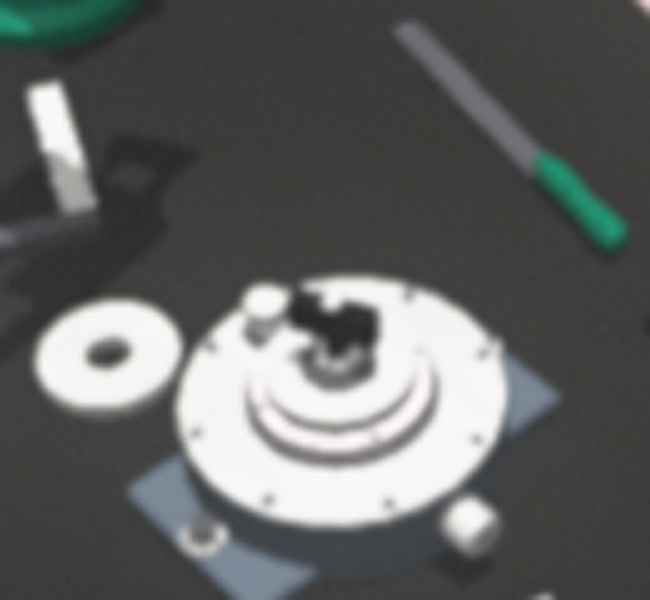

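View pics/top5.png

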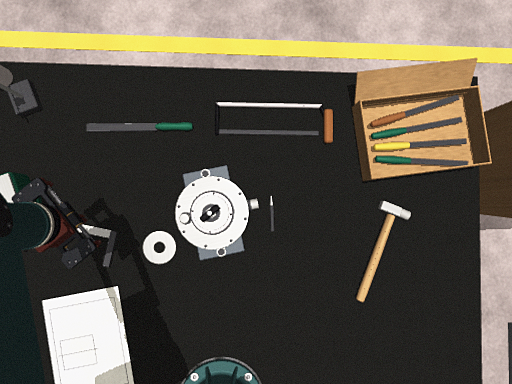

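The pin head sits on its bush at about (266,302) in the side crop, with no red stem showing. The wing is unchanged, the bystanders are where they were, and the arm is clear. I'm handing in.

```bash
python3 -c "
from workcell import env
print(env.hand_in())"
```

```text
the job is handed in; nothing more can be done
None
```

The fixture is set on an index station and locked, and the job was handed in at about 37 s on the robot's clock.

- **Turning:** I gripped the wing and turned it about 60° clockwise in 2° steps. At about 40° gripper yaw the torque jumped from about 0.2 to 0.86 N m. I backed off about 2° until the torque was near zero, then let go.
- **Locking:** I pushed the pin down with the closed fingertips. It took about 2 N over its travel and stopped dead with the head 88 mm above the bench. A final check push reached 11 N with no further movement, and then I retreated.
- **Last checks:** The picture shows the head on its bush with no red stem. The wing is unchanged, the tools and parts look to be where they were, and the robot touches nothing.

**What disagreed:**
- The jump was larger than the roughly 0.4 N m you gave.
- The drag read about 0.25 N m instead of 0.15, and the dip before the notch was faint. I did not find out why. The pin going fully home confirms the notch.
- The camera put the spindle axis about 4 mm off in y from where the grip found it.

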